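# Move the I/O modules to the new station in their order

## Task

Move the four plug-in modules from the loaded rail station into the four empty sockets of the other station, keeping their order as counted from each station's head block (the grey block with the round connector at one end): the module next to the old head goes next to the new head, and so on down the row, because the controller addresses them by their place. Lower each one upright until it is fully seated, without letting it drop.

Things in the scene. Friction and masses are not known exactly. Their poses are not given: they have to be found in the camera images.
- timer_mid (a point): TIMER MODULE: a single round black knob, 23 mm across, on its top. Loose grey plug-in block, 46 mm (its x) by 30 mm (its y), 70 mm high (top fitting is the last 8 mm), 80 to 170 g, upright in a socket of the loaded station. Point: its centre, 35 mm above its underside; z up. Grip from above across the 46 mm, along its x, at or up to 15 mm above the centre; neighbours are 22 mm away along y.
- supply_mid (a point): SUPPLY MODULE: a row of bare aluminium cooling fins on its top. Loose grey plug-in block, 46 mm (its x) by 30 mm (its y), 70 mm high (top fitting is the last 8 mm), 80 to 170 g, upright in a socket of the loaded station. Point: its centre, 35 mm above its underside; z up. Grip from above across the 46 mm, along its x, at or up to 15 mm above the centre; neighbours are 22 mm away along y.
- terminal_mid (a point): TERMINAL MODULE: two black terminal blocks with three steel screws each on its top. Loose grey plug-in block, 46 mm (its x) by 30 mm (its y), 70 mm high (top fitting is the last 8 mm), 80 to 170 g, upright in a socket of the loaded station. Point: its centre, 35 mm above its underside; z up. Grip from above across the 46 mm, along its x, at or up to 15 mm above the centre; neighbours are 22 mm away along y.
- switch_mid (a point): SWITCH MODULE: a flat black frame with a white rocker on its top. Loose grey plug-in block, 46 mm (its x) by 30 mm (its y), 70 mm high (top fitting is the last 8 mm), 80 to 170 g, upright in a socket of the loaded station. Point: its centre, 35 mm above its underside; z up. Grip from above across the 46 mm, along its x, at or up to 15 mm above the centre; neighbours are 22 mm away along y.
- seat_timer: fixed black socket on the loaded station where the timer module stands at the start: marks its old place. Origin: centre of its underside, y along the row. Pocket 52 mm (x) by 36 mm (y) with flared mouth, floor 16 mm above the origin, rim 11 mm above the floor. Sockets are 52 mm apart.
- seat_supply: fixed black socket on the loaded station where the supply module stands at the start: marks its old place. Origin: centre of its underside, y along the row. Pocket 52 mm (x) by 36 mm (y) with flared mouth, floor 16 mm above the origin, rim 11 mm above the floor. Sockets are 52 mm apart.
- seat_terminal: fixed black socket on the loaded station where the terminal module stands at the start: marks its old place. Origin: centre of its underside, y along the row. Pocket 52 mm (x) by 36 mm (y) with flared mouth, floor 16 mm above the origin, rim 11 mm above the floor. Sockets are 52 mm apart.
- seat_switch: fixed black socket on the loaded station where the switch module stands at the start: marks its old place. Origin: centre of its underside, y along the row. Pocket 52 mm (x) by 36 mm (y) with flared mouth, floor 16 mm above the origin, rim 11 mm above the floor. Sockets are 52 mm apart.
- head_a: HEAD BLOCK of the loaded station: grey, 74 mm (x) by 46 mm (y), 66 mm high, round steel connector on top, fixed at the left or the right end of the row (the other end has only a thin bracket). Origin: centre of its underside. Socket centres lie 54, 106, 158, 210 mm from it; the nearest is the first place.
- station_b: EMPTY STATION, fixed: plate 84 mm (x) by 310 mm (y) with rail, four sockets of the same kind and size and a like head block at its +y end. Origin: centre of its underside, on the bench; z up. Socket centres x = 0, y = +78 (first, by the head), +26, -26, -78 mm; pocket floors z = 29.5, rims 40.5 mm; head block centre y = +132, top z = 80 mm. A seated module's centre is at z = 64.5 mm.
There are look-alikes about, which are no part of the job. What is shaped like the part that bears terminal_mid but red is not meant.

How it is judged:
By the outcome, as a careful person would: the job done as asked, in the order asked, and still so for the second after the job is handed in, with the robot touching nothing.
It also fails if it takes over 102 s, if anything falls off the work surface, if the arm or the gripper's body presses on something with over 40 N, if the wrist force passes 120 N, or if a joint passes its speed limit or range.

## Robot

A 7-joint arm with a two-finger parallel gripper is mounted at the origin on a cart in front of the work surface, level with it; the furniture and walls round the work are solid. World frame = base frame: x ahead of the robot, y to its left, z up, the work surface at z = 0. Lengths are in mm, angles in rad, forces in N, time in s.
With the tool pointing down it reaches from about 400 to 850 mm from the base axis. Payload 4.5 kg.
Tool frame: the origin (TCP) lies at the very end of the fingers, on their centre line; the grasp point (between the pads) lies 19 mm behind it (env.grip_point_offset is the distance from the TCP to the grasp point, in mm); z points along the fingers, y is the direction in which the jaws open and shut (so a half turn about z gives the same grasp; the last joint's range is limited). The gripper opens to 85 mm and grips with 20 to 120 N. Pads are 22 mm wide; open, the fingers measure 114 mm over their backs; the gripper's body (76 mm by 85 mm) begins 54 mm behind the grasp point. The pads swing forward as they close: fully open they stand 13 mm farther back than shut.
Start: joints at [-1.203, 0.689, -0.195, 1.565, 0.157, 0.902, -0.215], TCP at [204.754, 590.534, 231.317] pointing down, gripper open.
Joint ranges: [-3.01, 3.01], [-0.46, 2.08], [-1.47, 1.51], [0.13, 2.56], [-1, 4.14], [0.04, 2.09], [-2.66, 2.66]. Speed limits (rad/s): [2.57, 2.57, 3.14, 3.14, 3.14, 3.14, 3.14].

## Interface

Orientations are given as a unit quaternion [w, x, y, z].
In Python, from plant import env gives the robot as it stands.
- The arm moves only by the shell command python3 -m crank 'ROWS' [FORCE]. ROWS is JSON, a list that holds one entry, the list of rows, each a list of 7 numbers: the finger opening in mm, from 0 to 85.4, then the shift along the tool's x, y, z in mm, then the turn, a rotation vector about the tool's x, y, z in rad. In form: [[[hand, x, y, z, ax, ay, az], ...]]. A call has 1 to 8 rows; each row shifts and turns the commanded pose from where the row before left it, along the tool's axes as they then stand; what a row does not reach is not made up. A row lasts 1/12 s, in which the tool goes at most 41.7 mm and 7.16 degrees, less where a joint would pass 70% of its speed; a pose out of reach is approached as far as the arm can. A call with a gripper value outside its range is refused whole. The fingers move at their own pace and stop on an object; FORCE is the grip in N (left out, the last holds). Time passes only in rows, so rows that do not move let the fingers close. It gives the time, the measured TCP pose, the force and the opening at its end, in the units of the state.
- env.get_obs(): the state, without advancing time (a new reading comes with each control period).
- env.snapshot(name): name is "scene" or "top" or "wrist"; returns (picture, depth): 384x512x3 uint8, red, green, blue; 384x512 float32, mm along the optical axis (not along the pixel's ray), 0 where there is no reading.
- env.get_calibration(name): a dict with "intrinsics" (3x3 intrinsics, pixels), "extrinsics" (4x4, takes a point from world to camera coordinates). Camera axes: x right, y up, looking along -z (the intrinsics and any distortion apply to the point x, -y, -z); pixel columns grow to the right and rows downward; lengths in mm; the calibration is good to about 2 mm. A picture is of the moment at which its call begins: read the wrist's pose just before it. get_calibration takes no time and is no camera call; for the wrist camera it gives the pose at the moment of the call.
- env.job_done(): hands the job in, once; it reports no verdict.
Trained networks look in the newest picture that a camera, given by its name, has taken for a name from the list of things; names that differ only in an ending like _2 or _b are one class to them, and where a whole thing is asked for, a point or a joint stands for the part that bears it (a point fixed in the world has none). Each returns a list of dicts, best first, with "p" (0 to 1); they miss things now and then, are a little off and sometimes report something else, mostly with a low value. They report only what shows in the picture. A call takes as long as a camera call. They do not tell look-alikes from the thing itself.
- env.boxes_of(camera, target): "position" ([column, row] in pixels, amid what is visible of it).
- env.spot_point(camera, target): "position" ([column, row] in pixels: a listed point, or the origin of a listed thing).
The state is a dict: "time": time; "qpos": joint angles; "qvel": joint speeds; "tau": joint torques, N m; "tcp_pos": TCP position; "tool_rot": TCP orientation; "contact_force": force on the tool from outside, world axes, zero at the start; "ft_torque": the same for the moment, N m; "finger_gap": opening from 0.0 (shut) to 1.0 (fully open).
Only numpy, scipy, OpenCV 4.12 (cv2) and the standard library are available. Lean on these libraries where they do the work, as an engineer would, in place of code of your own. Each camera call takes 0.05 s, during which the arm holds its last target. There are 200 camera calls.

## Working session

There is one attempt and no reset: what is moved stays moved. The work goes in short steps, Python scripts to look and compute and a shell command to move; the robot and the scene stay as the last step left them, time stands still between calls to the robot, and variables do not carry over. Pictures are saved under pics/ and viewed, about 12 in all and at most 16, crops included, and the job is handed in when it is done.

```bash
mkdir -p pics; cat > h.py <<'E'
import numpy as np, cv2
from plant import env
from scipy.spatial.transform import Rotation as R
def snap(n,f=None):
    c=env.get_calibration(n); im,d=env.snapshot(n)
    if f: cv2.imwrite('pics/'+f,im[:,:,::-1])
    return im,d,c
def world(c,d,u,v,z=None):
    K=np.array(c['intrinsics']);E=np.array(c['extrinsics'])
    r=np.array([(u-K[0,2])/K[0,0],-(v-K[1,2])/K[1,1],-1.])
    Rm=E[:3,:3];t=E[:3,3]; o=-Rm.T@t; w=Rm.T@r
    if z is None:
        return o+w*d[int(round(v)),int(round(u))]
    return o+w*(z-o[2])/w[2]
def pix(c,p):
    K=np.array(c['intrinsics']);E=np.array(c['extrinsics'])
    q=E[:3,:3]@p+E[:3,3]; return K[0,2]+K[0,0]*q[0]/-q[2],K[1,2]+K[1,1]*q[1]/q[2]
def tool():
    o=env.get_obs();q=o['tool_rot'];return np.array(o['tcp_pos']),R.from_quat([q[1],q[2],q[3],q[0]])
E
python3 - <<'E'
from h import *
o=env.get_obs();print(o)
for n in('top','scene'):
    im,d,c=snap(n,n+'0.png'); print(n,c)
    for t in('timer_mid','supply_mid','terminal_mid','switch_mid','head_a','station_b'):
        for r in env.spot_point(n,t)[:3]:
            u,v=r['position'];print(t,round(r['p'],2),np.round([u,v]),)
im1=cv2.imread('pics/top0.png')
E
```

```text
{'time': 0.0, 'qpos': array([-1.20321319,  0.68998802, -0.19451282,  1.56636519,  0.15731904,
        0.90248912, -0.21508955]), 'qvel': array([ 9.94803399e-04, -1.09050388e-03, -1.00806071e-03, -3.42572729e-04,
       -4.55565153e-04, -5.04369042e-05,  1.00811636e-03]), 'tau': array([ 1.04936222e-03, -5.39622009e+01, -1.26600165e+00, -1.58539760e+01,
        9.15059878e-03,  9.68059787e-03,  4.14574231e-06]), 'tcp_pos': array([204.60071704, 589.86761472, 230.47586263]), 'tool_rot': array([-7.99136207e-05,  1.66064410e-01,  9.86114471e-01, -9.24465199e-04]), 'contact_force': array([-0.44239802,  0.23446931, -0.35000258]), 'ft_torque': array([ 0.02179348,  0.06316636, -0.03000941]), 'finger_gap': 0.9968168274805955}
top {'intrinsics': array([[464.23685516,   0.        , 254.58513788],
       [  0.        , 464.23685516, 195.83491019],
       [  0.        ,   0.        ,   1.        ]]), 'extrinsics': array([[ 1.64952778e-02, -9.99859620e-01,  2.94054561e-03,
         5.78821892e+01],
       [ 9.74729786e-01,  1.67358222e-02,  2.22759414e-01,
        -5.39298780e+02],
       [-2.227773
[... 448 characters left out ...]
  , 257.73866075],
       [  0.        , 371.09338636, 188.44602427],
       [  0.        ,   0.        ,   1.        ]]), 'extrinsics': array([[ 6.65178269e-01, -7.46620661e-01, -9.77028222e-03,
        -2.86127024e+02],
       [ 3.32233252e-01,  2.84223846e-01,  8.99354142e-01,
        -2.82549750e+02],
       [-6.68699436e-01, -6.01476844e-01,  4.37111736e-01,
        -6.02229468e+02],
       [ 0.00000000e+00,  0.00000000e+00,  0.00000000e+00,
         1.00000000e+00]])}
timer_mid 0.76 [311. 227.]
supply_mid 0.81 [334. 232.]
supply_mid 0.64 [354. 245.]
terminal_mid 0.87 [298. 224.]
terminal_mid 0.76 [369. 236.]
switch_mid 0.94 [356. 246.]
head_a 0.56 [378. 278.]
station_b 0.81 [195. 194.]
```

View pics/top0.png

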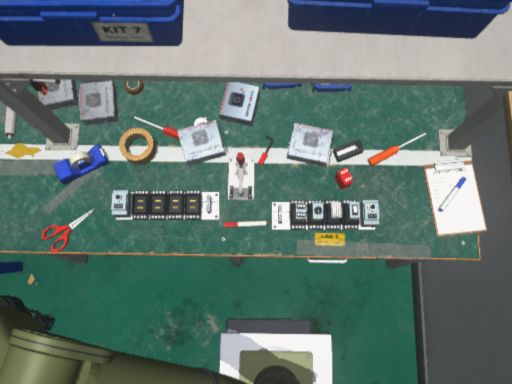

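View pics/scene0.png

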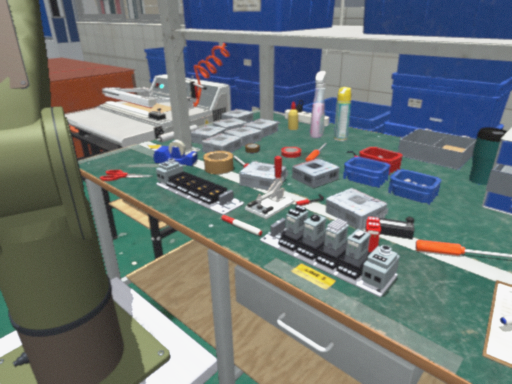

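Loaded station: head at right (371,212), four modules at columns ≈299, 318, 336, 354. Empty station at left (head at 119,203). A red look-alike of the terminal sits at (344,178). I'll enlarge both and measure.

```bash
python3 - <<'E'
from h import *
im,d,c=snap('top')
a=im[185:240,262:392];b=im[165:235,100:230]
a=cv2.resize(a,None,fx=6,fy=6,interpolation=cv2.INTER_CUBIC)
cv2.imwrite('pics/c1.png',a[:,:,::-1])
im2,d2,c2=snap('scene');s=cv2.resize(im2[195:300,250:410],None,fx=5,fy=5,interpolation=cv2.INTER_CUBIC);cv2.imwrite('pics/c2.png',s[:,:,::-1])
# height map
vv,uu=np.mgrid[0:384,0:512]
P=np.array([world(c,d,u,v) for u,v in zip(uu[180:240].ravel(),vv[180:240].ravel())]).reshape(60,512,3)
U=uu[180:240]
print('bench z',np.median(P[50:58,150:200,2]))
for nm,lo,hi,zl,zh in(('loaded',268,390,70,130),('headA+mods',268,390,60,70),('B',105,225,25,60),('Bhead',105,225,65,100)):
    m=(U>=lo)&(U<hi)&(P[...,2]>zl)&(P[...,2]<zh)
    k,l,st,ce=cv2.connectedComponentsWithStats(m.astype(np.uint8))
    for i in range(1,k):
        if st[i,4]>25:
            q=P[l==i];print(nm,st[i],np.round(np.median(q,0)),np.round(cv2.minAreaRect(q[:,:2].astype(np.float32))[0]),np.round(cv2.minAreaRect(q[:,:2].astype(np.float32))[1:][0]),cv2.minAreaRect(q[:,:2].astype(np.float32))[2])
E
```

```text
bench z -0.8205740876345544
loaded [330  21  12  18 201] [ 496. -163.   92.] [ 498. -165.] [31. 48.] 89.46316528320312
loaded [295  23  11  17 185] [490. -62.  93.] [491. -63.] [29. 45.] 89.55199432373047
loaded [311  23  12  17 186] [ 489. -111.   91.] [ 492. -111.] [30. 44.] 89.55425262451172
loaded [348  22  12  17 199] [ 494. -215.   91.] [ 496. -217.] [45. 31.] 0.3669164478778839
loaded [367  23  10   9  50] [ 508. -271.   77.] [ 508. -271.] [22. 23.] 26.510700225830078
headA+mods [363  23  16  17 176] [ 494. -268.   67.] [ 498. -271.] [43. 49.] 88.66455078125
B [111  10  20  27 220] [497. 447.  54.] [514. 461.] [74. 46.] 0.5880074501037598
B [ 131   10   70   28 1424] [517. 333.  31.] [519. 331.] [ 83. 205.] 1.8955824375152588
B [207  15   4  17  59] [521. 204.  42.] [519. 204.] [49.  8.] 1.5300015211105347
Bhead [111  13  16  17 220] [515. 460.  69.] [515. 462.] [41. 50.] 89.40072631835938
```

View pics/c1.png

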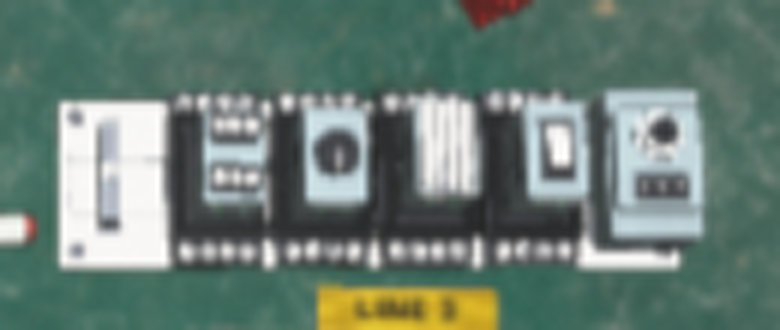

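View pics/c2.png

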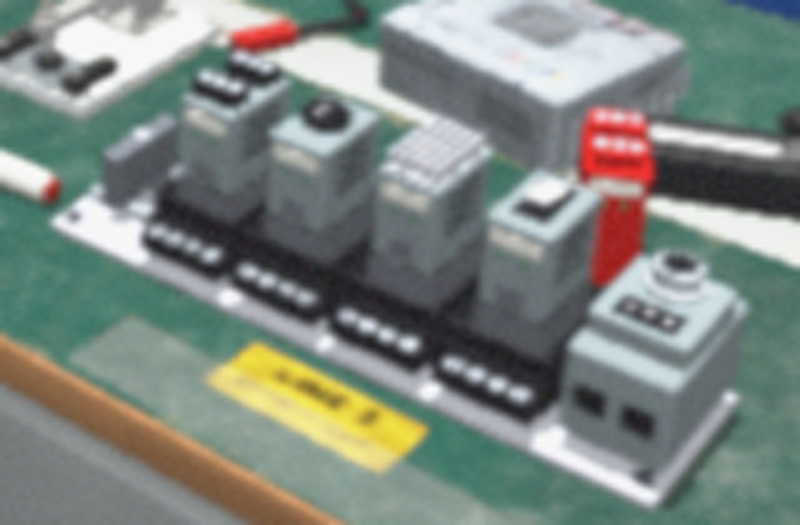

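Order from the old head (right): switch, supply, timer, terminal. The grey terminal at the left end of the row is the one meant; the red one at (344,178) is a decoy behind the station. New places in B's y: switch +78, supply +26, timer −26, terminal −78. First I turn the jaws along world x and look at B from above.

```bash
python3 -m crank '[[[85,0,0,0,0,0,0.12],[85,0,0,0,0,0,0.12],[85,0,0,0,0,0,0.12],[85,0,0,0,0,0,0.12],[85,0,0,0,0,0,0.12],[85,0,0,0,0,0,0.12],[85,0,0,0,0,0,0.12],[85,0,0,0,0,0,0.12]]]' 50
python3 -m crank '[[[85,0,0,0,0,0,0.12],[85,0,0,0,0,0,0.12],[85,0,0,0,0,0,0.04],[85,-26,26,0,0,0,0],[85,-26,26,0,0,0,0],[85,-26,26,0,0,0,0],[85,-26,26,0,0,0,0],[85,-26,26,0,0,0,0]]]'
python3 -m crank '[[[85,-26,26,0,0,0,0],[85,-26,26,0,0,0,0],[85,-26,26,0,0,0,0],[85,-26,26,0,0,0,0],[85,-26,26,0,0,0,0],[85,0,0,0,0,0,0],[85,0,0,0,0,0,0]]]'
cat > look.py <<'E'
from h import *
import sys
im,d,c=snap('wrist',sys.argv[1]);p,r=tool();print(p.round(1),r.as_matrix().round(3).tolist())
E=np.array(c['extrinsics']);print('cam',(-E[:3,:3].T@E[:3,3]).round(),'look',(-E[2,:3]).round(2))
for t in sys.argv[2:]:
    for q in env.spot_point('wrist',t)[:3]:
        u,v=q['position'];print(t,round(q['p'],2),np.round([u,v]),world(c,d,u,v,64.5 if 'mid' in t else 0).round(1))
np.savez('last.npz',im=im,d=d,K=c['intrinsics'],E=E)
E
python3 look.py w1.png station_b
```

```text
time: 1.47
tcp_pos: [204.6, 590.6, 231.3]
tool_rot: [-0.0, 0.605, 0.796, 0.0]
contact_force: [-0.1, 0.5, 0.6]
finger_gap: 0.998
time: 2.13
tcp_pos: [335.3, 459.0, 231.5]
tool_rot: [-0.0, 0.708, 0.706, 0.0]
contact_force: [1.0, -0.7, -0.6]
finger_gap: 0.994
time: 2.72
tcp_pos: [466.2, 327.1, 231.5]
tool_rot: [0.001, 0.71, 0.704, 0.0]
contact_force: [-0.8, 0.6, 0.3]
finger_gap: 0.994
[464.3 329.4 231.4] [[0.005, 1.0, -0.0], [1.0, -0.005, 0.001], [0.001, -0.0, -1.0]]
cam [467. 412. 374.] look [-0.   -0.33 -0.94]
station_b 0.87 [303. 158.] [519. 328.   0.]
```

View pics/w1.png

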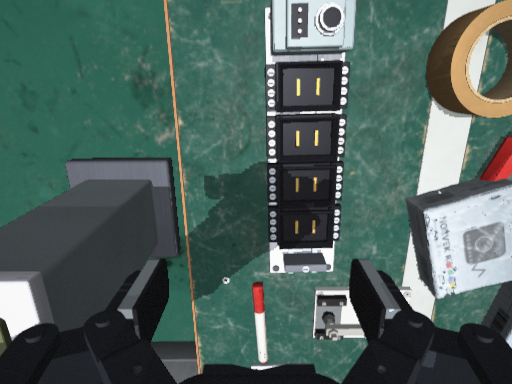

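The wrist view shows B clearly: head at the top (315,20), empty sockets with brass pins at rows 87, 138, 185, 227. Next I fit its pose from depth.

```bash
python3 - <<'E'
from h import *
L=np.load('last.npz');c=dict(intrinsics=L['K'],extrinsics=L['E']);d=L['d'];im=L['im']
vv,uu=np.mgrid[0:384,0:512]
K,E=L['K'],L['E']
r=np.stack([(uu-K[0,2])/K[0,0],-(vv-K[1,2])/K[1,1],-np.ones(uu.shape)],-1)*d[...,None]
P=(r-E[:3,3])@E[:3,:3]
W=(P[...,0]>440)&(P[...,0]<600)&(P[...,1]>150)&(P[...,1]<500)&(d>0)
print('bench',np.median(P[W&(P[...,2]<6),2]))
for lo,hi in((25,33),(37,44),(8,20),(55,90)):
    m=W&(P[...,2]>lo)&(P[...,2]<hi)
    k,l,st,_=cv2.connectedComponentsWithStats(m.astype(np.uint8))
    for i in range(1,k):
        if st[i,4]>80:
            q=P[l==i];a=cv2.minAreaRect(q[:,:2].astype(np.float32));print(lo,hi,st[i],np.median(q[:,2]).round(1),np.round(a[0],1),np.round(a[1],1),round(a[2],2), 'ext',np.percentile(q[:,:2],[1,99],axis=0).round(1).tolist())
hsv=cv2.cvtColor(im,cv2.COLOR_RGB2HSV);m=W&(hsv[...,0]>15)&(hsv[...,0]<35)&(hsv[...,1]>90)&(hsv[...,2]>110)
k,l,st,ce=cv2.connectedComponentsWithStats(m.astype(np.uint8))
for i in range(1,k):
    if st[i,4]>8: print('pin',ce[i].round(1),st[i,4],world(c,d,*ce[i],29.5).round(1), P[l==i][:,2].mean().round(1))
E
```

```text
bench -0.21692757134811558
25 33 [272  62   8  51 142] 28.8 [484.1 407.9] [48.4  5.7] 88.42 ext [[482.1, 384.1], [486.6, 431.5]]
25 33 [ 283   67   53   40 1925] 29.3 [517.8 408.3] [51.7 36.6] 1.07 ext [[492.1, 390.4], [543.0, 426.0]]
25 33 [282 114  57   4 140] 28.7 [520.9 379.6] [58.4  2.4] 0.98 ext [[492.5, 378.3], [549.1, 381.1]]
25 33 [276 116   4  46  94] 29.0 [486.  355.5] [48.4  3.1] 88.21 ext [[485.2, 332.3], [488.3, 379.6]]
25 33 [ 283  121   50   36 1649] 29.3 [518.5 355.5] [52.2 36.1] 1.92 ext [[492.9, 337.9], [544.0, 373.1]]
25 33 [275 162  61  44 333] 29.0 [507.9 319.1] [79.9 39.4] 36.57 ext [[485.8, 281.9], [549.9, 329.2]]
25 33 [ 283  170   48   32 1423] 29.2 [519.5 303.2] [51.8 35.5] 1.21 ext [[493.8, 285.7], [545.0, 320.3]]
25 33 [277 207  57  39 282] 29.3 [509.3 266.7] [79.5 39.7] 36.11 ext [[487.4, 229.7], [551.1, 276.9]]
25 33 [ 283  214   46   30 1232] 29.2 [520.4 251.2] [51.9 35.8] 0.94 ext [[494.7, 233.5], [546.1, 267.5]]
25 33 [284 257  41   5 137] 28.9 [520.9 209. ] [48.9  2. ] 1.64 ext [[496.7, 207.7], [544.8, 209.9]]
37 44 [278  61  65  52 840] 39.4 [517.3
[... 337 characters left out ...]
, 228.6], [551.2, 275.7]]
37 44 [284 262  43  11 366] 42.7 [520.9 204.3] [49.9 11.5] 2.11 ext [[496.0, 199.6], [545.4, 209.9]]
8 20 [283 249  40   8 132] 16.1 [520.5 209.6] [49.   8.2] 2.04 ext [[496.3, 207.5], [544.1, 214.1]]
55 90 [ 271    0   86   53 4234] 68.0 [515.8 459.8] [73.8 41.6] 0.84 ext [[479.9, 439.6], [551.5, 478.6]]
pin [298.   86.8] 50 [507.3 408.4  29.5] 29.6
pin [317.6  86.3] 65 [527.2 408.7  29.5] 29.7
pin [297.3 138.6] 54 [508.3 355.9  29.5] 29.7
pin [316.1 137.2] 51 [528.3 357.2  29.5] 29.8
pin [314.8 182.8] 35 [529.4 306.3  29.5] 29.5
pin [296.9 184.1] 37 [509.3 304.9  29.5] 29.2
pin [296.  226.8] 36 [509.9 252.4  29.5] 29.6
pin [313.2 226.9] 36 [530.1 252.1  29.5] 29.7
```

```bash
python3 -m crank '[[[85,-38,0,-3,0,0,0],[85,-38,0,-3,0,0,0],[85,-38,0,-3,0,0,0],[85,-38,0,-3,0,0,0],[85,-38,0,-3,0,0,0],[85,-38,0,-3,0,0,0],[85,-38,0,-3,0,0,0],[85,-38,0,-3,0,0,0]]]'
python3 -m crank '[[[85,-38,0,0,0,0,0],[85,-38,0,0,0,0,0],[85,-38,0,0,0,0,0],[85,-38,0,0,0,0,0],[85,-38,0,0,0,0,0],[85,-30,0,0,0,0,0],[85,0,0,0,0,0,0],[85,0,0,0,0,0,0]]]'
python3 look.py w2.png switch_mid supply_mid timer_mid terminal_mid head_a
cat > fit.py <<'E'
from h import *
L=np.load('last.npz');c=dict(intrinsics=L['K'],extrinsics=L['E']);d=L['d'];im=L['im']
vv,uu=np.mgrid[0:384,0:512]
K,E=L['K'],L['E']
r=np.stack([(uu-K[0,2])/K[0,0],-(vv-K[1,2])/K[1,1],-np.ones(uu.shape)],-1)*d[...,None]
P=(r-E[:3,3])@E[:3,:3]
W=(P[...,0]>420)&(P[...,0]<620)&(P[...,1]>-330)&(P[...,1]<0)&(d>0)
for lo,hi in((37,44),(86,94),(86,105),(60,72)):
    m=W&(P[...,2]>lo)&(P[...,2]<hi)
    k,l,st,_=cv2.connectedComponentsWithStats(m.astype(np.uint8))
    for i in range(1,k):
        if st[i,4]>120:
            q=P[l==i];a=cv2.minAreaRect(q[:,:2].astype(np.float32));print(lo,hi,st[i],np.median(q[:,2]).round(1),np.round(a[0],1),np.round(a[1],1),round(a[2],2), 'ext',np.percentile(q[:,:2],[1,99],axis=0).round(1).tolist())
E
python3 fit.py
```

```text
time: 3.48
tcp_pos: [462.6, 26.3, 255.6]
tool_rot: [-0.0, 0.707, 0.708, 0.0]
contact_force: [1.4, -0.3, -0.3]
finger_gap: 0.992
time: 4.15
tcp_pos: [462.7, -194.3, 255.2]
tool_rot: [0.0, 0.709, 0.706, 0.0]
contact_force: [0.8, -0.2, 0.1]
finger_gap: 0.991
[ 462.9 -192.5  255.1] [[0.001, 1.0, 0.0], [1.0, -0.001, 0.001], [0.001, 0.0, -1.0]]
cam [ 463. -110.  397.] look [-0.   -0.33 -0.95]
switch_mid 0.69 [288. 191.] [ 495.1 -220.6   64.5]
supply_mid 0.84 [294. 141.] [ 499.6 -165.8   64.5]
supply_mid 0.42 [286. 137.] [ 491.6 -161.8   64.5]
terminal_mid 0.85 [385. 165.] [ 597.  -191.5   64.5]
terminal_mid 0.6 [290.  34.] [492.3 -65.4  64.5]
head_a 0.81 [282. 217.] [ 494.1 -278.8    0. ]
37 44 [258   8  64  53 548] 39.7 [494.7 -62.9] [62.9 47. ] 1.17 ext [[462.9, -86.5], [525.7, -39.4]]
37 44 [260  65  60  48 670] 39.6 [ 495.6 -115. ] [62.7 46.7] 1.03 ext [[464.7, -138.6], [526.9, -91.4]]
37 44 [261 116  57  44 378] 39.5 [ 496.5 -166.8] [62.3 46.6] 1.1 ext [[465.7, -190.4], [527.2, -143.7]]
37 44 [262 163  55  40 326] 39.6 [ 497.7 -219. ] [62.6 46.9] 1.04 ext [[466.8, -242.3], [528.4, -19
[... 502 characters left out ...]
89.96 ext [[469.8, -80.0], [515.1, -50.0]]
86 105 [ 267   70   52   36 1754] 91.6 [ 494.  -113.3] [46.2 30.1] 0.65 ext [[470.9, -127.5], [516.2, -98.2]]
86 105 [ 271  130   49   32 1529] 93.1 [ 498.1 -166.4] [30.4 46.3] 89.9 ext [[475.2, -181.3], [520.5, -151.3]]
86 105 [ 270  181   46   30 1310] 91.5 [ 497.6 -218. ] [46.2 30.1] 0.87 ext [[474.6, -232.5], [519.8, -203.2]]
60 72 [ 366  152   43   41 1060] 68.0 [ 604.4 -201. ] [45.4 30.1] 26.77 ext [[581.0, -220.3], [619.5, -180.7]]
60 72 [270 175  43   4 127] 66.1 [ 497.4 -203.4] [44.7  1.4] 0.98 ext [[475.2, -204.3], [519.2, -202.7]]
60 72 [ 268  216   45   37 1265] 68.2 [ 498.7 -272.5] [50.  42.2] 1.22 ext [[474.4, -292.6], [522.9, -251.5]]
```

View pics/w2.png

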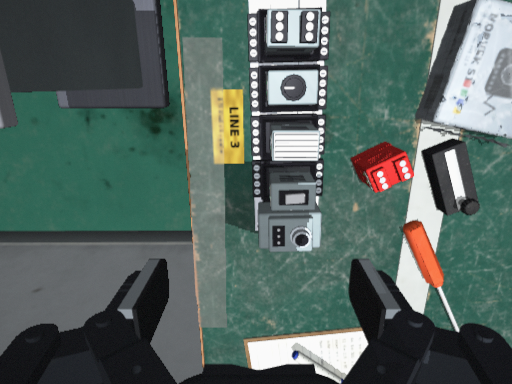

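Row from the head (bottom): switch, supply, timer, terminal; the red decoy is at (385,167), about 80 mm away in x. I'll pick the switch first.

```bash
python3 -m crank '[[[75,0,0,0,0,0,-0.017],[75,-13,17,15,0,0,0],[75,-13,17,25,0,0,0],[75,0,0,35,0,0,0],[75,0,0,35,0,0,0],[75,0,0,35,0,0,0],[75,0,0,0,0,0,0],[75,0,0,0,0,0,0]]]' 50
python3 - <<'E'
from h import *
p,r=tool();print(p.round(1),r.as_matrix()[:,1].round(4),r.as_matrix()[:,2].round(4))
E
```

```text
time: 5.12
tcp_pos: [495.7, -218.9, 109.3]
tool_rot: [-0.002, 0.702, 0.712, -0.001]
contact_force: [-0.6, -1.4, 0.6]
finger_gap: 0.875
[ 495.7 -218.9  109.3] [ 0.9999  0.0151 -0.0037] [-0.0037  0.0016 -1.    ]
```

```bash
python3 -m crank '[[[75,1,2,20,0,0,0],[75,0,0,20,0,0,0],[75,0,0,16,0,0,0],[75,0,0,0,0,0,0],[50,0,0,0,0,0,0],[30,0,0,0,0,0,0],[30,0,0,0,0,0,0],[30,0,0,0,0,0,0]]]' 50
python3 -m crank '[[[30,0,0,0,0,0,0],[30,0,0,0,0,0,0],[30,0,0,0,0,0,0],[30,0,0,-10,0,0,0],[30,0,0,-15,0,0,0],[30,0,0,-25,0,0,0],[30,0,0,-35,0,0,0],[30,0,0,-35,0,0,0]]]'
python3 look.py w3.png switch_mid
```

```text
time: 5.78
tcp_pos: [500.1, -219.4, 56.6]
tool_rot: [0.002, 0.702, 0.712, 0.001]
contact_force: [-0.9, 0.4, 8.6]
finger_gap: 0.534
time: 6.45
tcp_pos: [498.2, -218.5, 176.3]
tool_rot: [-0.0, 0.702, 0.712, -0.0]
contact_force: [0.6, -0.8, -0.9]
finger_gap: 0.532
[ 502.1 -220.4  183. ] [[-0.013, 1.0, 0.011], [1.0, 0.013, -0.004], [-0.004, 0.011, -1.0]]
cam [ 497. -134.  319.] look [ 0.   -0.33 -0.95]
switch_mid 0.8 [255. 270.] [ 496.  -294.1   64.5]
```

View pics/w3.png

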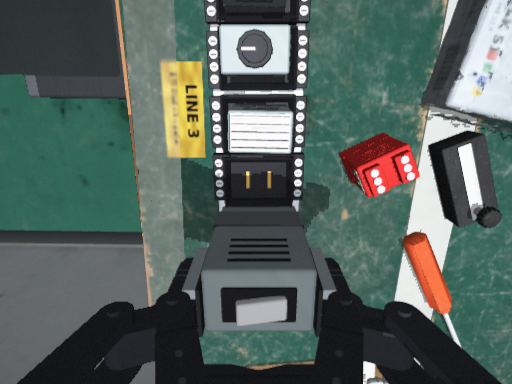

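The switch module is held and clear of its socket. Carrying it to B.

```bash
python3 -m crank '[[[30,39,2,0,0,0,0],[30,39,2,0,0,0,0],[30,39,2,0,0,0,0],[30,39,2,0,0,0,0],[30,39,2,0,0,0,0],[30,39,2,0,0,0,0],[30,39,2,0,0,0,0],[30,39,2,0,0,0,0]]]'
python3 -m crank '[[[30,39,2,0,0,0,0],[30,39,2,0,0,0,0],[30,39,2,0,0,0,0],[30,39,2,0,0,0,0],[30,39,2,0,0,0,0],[30,39,2,0,0,0,0],[30,39,2,0,0,0,0],[30,39,2,0,0,0,0]]]'
python3 -m crank '[[[30,0,0,0,0,0,0],[30,0,0,0,0,0,0],[30,0,0,0,0,0,0]]]'
cat > held.py <<'E'
from h import *
p,r=tool();im,d,c=snap('wrist')
K=np.array(c['intrinsics']);E=np.array(c['extrinsics']);vv,uu=np.mgrid[0:384,0:512]
P=(np.stack([(uu-K[0,2])/K[0,0],-(vv-K[1,2])/K[1,1],-np.ones(uu.shape)],-1)*d[...,None]-E[:3,3])@E[:3,:3]
print('tcp',p.round(1),'toolx',r.as_matrix()[:,0].round(4),'toolz',r.as_matrix()[:,2].round(4))
# held top: points near TCP, 30..60 mm above it
Q=P-p; m=(abs(Q[...,0])<30)&(abs(Q[...,1])<35)&(Q[...,2]>25)&(Q[...,2]<60)&(d>0)
z=Q[m][:,2]; h,e=np.histogram(z,60);zt=e[h.argmax()]
m&=abs(Q[...,2]-zt)<4;m=cv2.morphologyEx(m.astype(np.uint8),cv2.MORPH_OPEN,np.ones((3,3)))
k,l,st,_=cv2.connectedComponentsWithStats(m);i=1+st[1:,4].argmax();q=P[l==i];f=np.c_[q[:,:2]-p[:2],np.ones(len(q))]
co=np.linalg.lstsq(f,q[:,2],rcond=None)[0]
a=cv2.minAreaRect(q[:,:2].astype(np.float32))
print('held top peak dz',zt.round(1),'n',len(q),'rect',np.round(a[0],1),np.round(a[1],1),round(a[2],2),'off',np.round(np.array(a[0])-p[:2],1),'tilt',co[:2].round(3),'ext',(np.percentile(q[:,:2],[1,99],axis=0)-p[:2]).round(1).tolist())
E
python3 held.py
```

```text
time: 7.22
tcp_pos: [509.9, 95.4, 174.7]
tool_rot: [-0.0, 0.702, 0.712, 0.0]
contact_force: [1.4, -0.0, -1.1]
finger_gap: 0.534
time: 7.88
tcp_pos: [521.2, 407.5, 174.7]
tool_rot: [-0.0, 0.702, 0.712, -0.0]
contact_force: [1.0, -0.1, -1.4]
finger_gap: 0.53
time: 8.13
tcp_pos: [521.7, 404.7, 174.2]
tool_rot: [0.0, 0.702, 0.712, -0.001]
contact_force: [-0.0, -1.3, -0.1]
finger_gap: 0.53
tcp [521.7 404.7 174.2] toolx [-0.0142  0.9999 -0.0014] toolz [-4.0e-04 -1.4e-03 -1.0e+00]
held top peak dz 34.3 n 6661 rect [522.  406.1] [58.8 31.2] 0.92 off [0.3 1.3] tilt [-0.003 -0.031] ext [[-26.8, -13.2], [27.0, 16.3]]
```

```bash
python3 -m crank '[[[30,2,-4.4,15,0,0,0],[30,0,0,30,0,0,0],[30,0,0,30,0,0,0],[30,0,0,20,0,0,0],[30,0,0,0,0,0,0],[30,0,0,0,0,0,0],[30,0,0,0,0,0,0]]]'
python3 held.py; python3 look.py w4.png
```

```text
time: 8.77
tcp_pos: [519.1, 407.1, 81.0]
tool_rot: [0.0, 0.703, 0.711, 0.001]
contact_force: [-0.4, -0.1, -0.3]
finger_gap: 0.529
tcp [519.1 407.1  81. ] toolx [-0.0124  0.9999  0.001 ] toolz [ 0.0023  0.001  -1.    ]
held top peak dz 33.7 n 6679 rect [519.1 408.4] [58.9 31.3] 0.02 off [-0.   1.3] tilt [-0.002 -0.038] ext [[-26.6, -13.2], [27.0, 16.2]]
[519.1 407.8  81.5] [[-0.013, 1.0, 0.003], [1.0, 0.013, 0.002], [0.002, 0.003, -1.0]]
cam [518. 492. 224.] look [ 0.01 -0.33 -0.95]
```

View pics/w4.png

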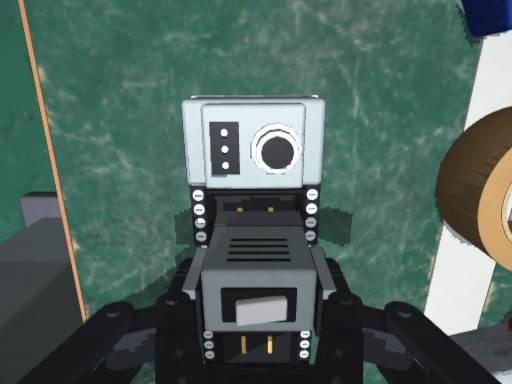

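```bash
python3 -m crank '[[[30,0,-1.8,6,0,0,0],[30,0,0,5,0,0,0],[30,0,0,4,0,0,0],[30,0,0,3,0,0,0],[30,0,0,2,0,0,0],[30,0,0,1,0,0,0],[30,0,0,0,0,0,0],[30,0,0,0,0,0,0]]]'
python3 -m crank '[[[30,0,0,1,0,0,0],[30,0,0,1,0,0,0],[30,0,0,0,0,0,0],[30,0,0,0,0,0,0]]]'
python3 held.py
```

```text
time: 9.53
tcp_pos: [515.9, 407.6, 58.3]
tool_rot: [0.0, 0.702, 0.712, 0.0]
contact_force: [0.5, -0.2, -1.0]
finger_gap: 0.53
time: 9.87
tcp_pos: [516.0, 407.7, 56.7]
tool_rot: [0.0, 0.702, 0.712, 0.0]
contact_force: [-0.4, -0.6, 3.1]
finger_gap: 0.531
tcp [516.  407.7  56.7] toolx [-1.390e-02  9.999e-01  5.000e-04] toolz [ 5.e-04  5.e-04 -1.e+00]
held top peak dz 34.3 n 6646 rect [516.2 409. ] [31.4 58.7] 89.81 off [0.1 1.3] tilt [-0.003 -0.031] ext [[-26.6, -13.2], [26.7, 16.3]]
```

```bash
python3 -m crank '[[[30,0,0,1,0,0,0],[30,0,0,0,0,0,0],[30,0,0,0,0,0,0]]]'
python3 - <<'E'
from h import *
print(env.get_obs()['contact_force'],env.get_obs()['tcp_pos'])
E
```

```text
time: 10.17
tcp_pos: [516.0, 407.8, 56.7]
tool_rot: [-0.0, 0.702, 0.712, 0.0]
contact_force: [-2.2, -1.4, 9.3]
finger_gap: 0.53
[-2.24545911 -1.36413527  9.2928465 ] [516.02467487 407.77872961  56.67996269]
```

Contact built from 3 to 9 N with no further travel, so it is seated. I'll release, rise, check and move to the supply module.

```bash
python3 -m crank '[[[48,0,0,-1,0,0,0],[60,0,0,0,0,0,0],[72,0,0,0,0,0,0],[75,0,0,0,0,0,0],[75,0,0,-15,0,0,0],[75,0,0,-35,0,0,0],[75,0,0,-40,0,0,0],[75,0,0,-40,0,0,0]]]'
cat > fitb.py <<'E'
from h import *
p,r=tool();im,d,c=snap('wrist')
K=np.array(c['intrinsics']);E=np.array(c['extrinsics']);vv,uu=np.mgrid[0:384,0:512]
P=(np.stack([(uu-K[0,2])/K[0,0],-(vv-K[1,2])/K[1,1],-np.ones(uu.shape)],-1)*d[...,None]-E[:3,3])@E[:3,:3]
print('tcp',p.round(1),'toolx',r.as_matrix()[:,0].round(4))
W=(P[...,0]>460)&(P[...,0]<560)&(abs(P[...,1]-p[1])<250)&(d>0)
for lo,hi in((25,33),(86,95)):
    m=W&(P[...,2]>lo)&(P[...,2]<hi)
    k,l,st,_=cv2.connectedComponentsWithStats(m.astype(np.uint8))
    for i in range(1,k):
        if st[i,4]>400:
            q=P[l==i];a=cv2.minAreaRect(q[:,:2].astype(np.float32));s=np.linalg.lstsq(np.c_[q[:,:2]-q[:,:2].mean(0),np.ones(len(q))],q[:,2],rcond=None)[0]
            print(lo,st[i],'z',np.median(q[:,2]).round(1),np.round(a[0],1),np.round(a[1],1),round(a[2],2),'slope',s[:2].round(3))
E
python3 fitb.py
python3 -m crank '[[[75,-38.3,-1.75,0,0,0,0],[75,-38.3,-1.75,0,0,0,0],[75,-38.3,-1.75,0,0,0,0],[75,-38.3,-1.75,0,0,0,0],[75,-38.3,-1.75,0,0,0,0],[75,-38.3,-1.75,0,0,0,0],[75,-38.3,-1.75,0,0,0,0],[75,-38.3,-1.75,0,0,0,0]]]'
python3 -m crank '[[[75,-38.3,-1.75,0,0,0,0],[75,-38.3,-1.75,0,0,0,0],[75,-38.3,-1.75,0,0,0,0],[75,-38.3,-1.75,0,0,0,0],[75,-38.3,-1.75,0,0,0,0],[75,-38.3,-1.75,0,0,0,0],[75,-38.3,-1.75,0,0,0,0],[75,0,0,0,0,0,0]]]'
python3 -m crank '[[[75,0,0,30,0,0,0],[75,0,0,30,0,0,0],[75,0,0,10,0,0,0],[75,0,0,0,0,0,0],[75,0,0,0,0,0,0]]]'
python3 fitb.py
```

```text
time: 10.83
tcp_pos: [515.2, 407.0, 186.8]
tool_rot: [-0.0, 0.702, 0.712, -0.001]
contact_force: [0.9, 0.6, 0.3]
finger_gap: 0.876
tcp [515.2 407.  186.8] toolx [-0.0139  0.9999 -0.0015]
25 [ 235  213   53   30 1487] z 29.3 [518.1 353.1] [52.3 31.9] 0.72 slope [-0.003 -0.012]
25 [ 237  256   49   30 1400] z 29.2 [519.1 302.3] [52.1 34.7] 1.19 slope [ 0.001 -0.018]
25 [ 238  299   47   26 1183] z 29.2 [520.1 249. ] [52.1 32.9] 1.87 slope [-0.001 -0.026]
86 [ 231  175   59   38 1828] z 91.3 [516.2 408.9] [46.3 30.3] 0.89 slope [-0.002 -0.021]
time: 11.55
tcp_pos: [505.8, 99.3, 186.1]
tool_rot: [0.0, 0.702, 0.712, 0.0]
contact_force: [0.4, 0.5, -0.1]
finger_gap: 0.88
time: 12.22
tcp_pos: [496.1, -178.2, 186.5]
tool_rot: [0.003, 0.707, 0.707, -0.002]
contact_force: [0.1, -1.8, 0.7]
finger_gap: 0.876
time: 12.63
tcp_pos: [497.6, -167.0, 116.3]
tool_rot: [-0.0, 0.702, 0.712, -0.0]
contact_force: [0.1, 0.1, 0.6]
finger_gap: 0.878
tcp [ 497.6 -167.   116.3] toolx [-1.430e-02  9.999e-01  3.000e-04]
25 [ 226  262   65   23 1328] z 29.3 [ 498.  -228.4] [52.3 19.3] 0.96 slope [-0.001 -0.052]
86 [ 203    9   99   71 2939] z 91.1 [493.1 -64.8] [30.3 46.4] 89.41 slope [-0.001  0.001]
86 [ 209  116   89   57 3388] z 91.1 [ 494.1 -113. ] [46.1 29.9] 0.66 slope [-0.001 -0.005]
86 [ 220  209   81   51 1804] z 92.2 [ 498.4 -165.4] [29.6 46.2] 89.95 slope [ 0.001 -0.11 ]
```

Switch seated and upright (top face z 91.3). Picking the supply.

```bash
python3 -m crank '[[[75,0.7,0.6,22,0,0,0],[75,0,0,22,0,0,0],[75,0,0,17,0,0,0],[75,0,0,0,0,0,0],[50,0,0,0,0,0,0],[30,0,0,0,0,0,0],[30,0,0,0,0,0,0],[30,0,0,0,0,0,0]]]' 50
python3 -m crank '[[[30,0,0,0,0,0,0],[30,0,0,0,0,0,0],[30,0,0,0,0,0,0],[30,0,0,-10,0,0,0],[30,0,0,-15,0,0,0],[30,0,0,-25,0,0,0],[30,0,0,-35,0,0,0],[30,0,0,-35,0,0,0]]]'
python3 held.py
```

```text
time: 13.35
tcp_pos: [499.3, -167.0, 57.1]
tool_rot: [0.001, 0.702, 0.712, 0.001]
contact_force: [0.0, 0.3, 7.3]
finger_gap: 0.537
time: 14.02
tcp_pos: [497.4, -166.3, 177.1]
tool_rot: [-0.001, 0.702, 0.712, -0.0]
contact_force: [1.5, -0.7, -1.7]
finger_gap: 0.529
tcp [ 497.4 -166.3  177.1] toolx [-1.400e-02  9.999e-01  5.000e-04] toolz [-1.2e-03  5.0e-04 -1.0e+00]
held top peak dz 41.3 n 5938 rect [ 497.7 -165.3] [40.3 26. ] 0.55 off [0.3 1. ] tilt [-0.002 -0.004] ext [[-19.3, -11.0], [19.9, 12.9]]
```

```bash
python3 -m crank '[[[30,37,2,0,0,0,0],[30,37,2,0,0,0,0],[30,37,2,0,0,0,0],[30,37,2,0,0,0,0],[30,37,2,0,0,0,0],[30,37,2,0,0,0,0],[30,37,2,0,0,0,0],[30,37,2,0,0,0,0]]]'
python3 -m crank '[[[30,37,2,0,0,0,0],[30,37,2,0,0,0,0],[30,37,2,0,0,0,0],[30,37,2,0,0,0,0],[30,37,2,0,0,0,0],[30,37,2,0,0,0,0],[30,0,0,0,0,0,0],[30,0,0,0,0,0,0]]]'
python3 -m crank '[[[30,0,0,30,0,0,0],[30,0,0,30,0,0,0],[30,0,0,25,0,0,0],[30,0,0,10,0,0,0],[30,0,0,0,0,0,0],[30,0,0,0,0,0,0],[30,0,0,0,0,0,0]]]'
python3 held.py; python3 look.py w5.png
```

```text
time: 14.73
tcp_pos: [509.7, 131.6, 176.2]
tool_rot: [0.0, 0.702, 0.712, 0.0]
contact_force: [1.3, 0.8, -1.5]
finger_gap: 0.533
time: 15.4
tcp_pos: [517.5, 355.5, 175.6]
tool_rot: [-0.001, 0.7, 0.714, 0.001]
contact_force: [-0.7, 0.0, -1.6]
finger_gap: 0.531
time: 15.98
tcp_pos: [520.3, 351.9, 82.2]
tool_rot: [0.0, 0.702, 0.712, 0.001]
contact_force: [-0.3, -0.2, -0.3]
finger_gap: 0.529
tcp [520.3 351.9  82.2] toolx [-0.0133  0.9999  0.0014] toolz [ 0.0027  0.0015 -1.    ]
held top peak dz 41.3 n 5893 rect [520.5 352.2] [40.2 26.3] 0.49 off [0.1 0.3] tilt [-0.001 -0.004] ext [[-19.4, -11.0], [19.7, 12.7]]
[520.2 352.3  82.2] [[-0.014, 1.0, 0.003], [1.0, 0.014, 0.002], [0.002, 0.003, -1.0]]
cam [519. 436. 225.] look [ 0.01 -0.32 -0.95]
```

View pics/w5.png

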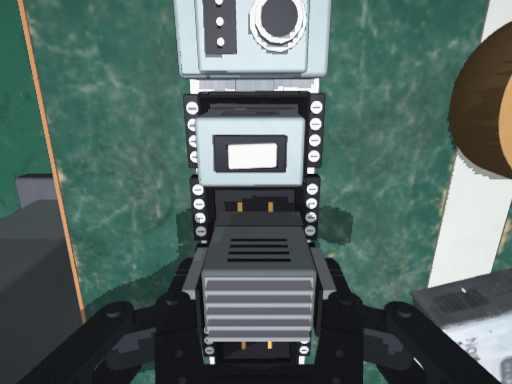

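```bash
python3 -m crank '[[[30,2.6,-1.7,2,0,0,0],[30,0,0,7,0,0,0],[30,0,0,5,0,0,0],[30,0,0,4,0,0,0],[30,0,0,3,0,0,0],[30,0,0,2,0,0,0],[30,0,0,1,0,0,0],[30,0,0,0,0,0,0]]]'
python3 -m crank '[[[30,0,0,1,0,0,0],[30,0,0,1,0,0,0],[30,0,0,0,0,0,0],[30,0,0,0,0,0,0]]]'
python3 -m crank '[[[30,0,0,1,0,0,0],[30,0,0,0,0,0,0],[30,0,0,0,0,0,0]]]'
python3 held.py
```

```text
time: 16.75
tcp_pos: [516.8, 354.1, 57.2]
tool_rot: [-0.0, 0.702, 0.712, -0.0]
contact_force: [-3.3, -1.2, 7.5]
finger_gap: 0.532
time: 17.08
tcp_pos: [516.8, 354.1, 57.1]
tool_rot: [-0.0, 0.702, 0.712, -0.0]
contact_force: [-6.2, -3.3, 21.1]
finger_gap: 0.529
time: 17.33
tcp_pos: [516.8, 354.1, 57.1]
tool_rot: [-0.0, 0.702, 0.712, -0.0]
contact_force: [-7.4, -3.6, 29.4]
finger_gap: 0.529
tcp [516.8 354.1  57.1] toolx [-1.360e-02  9.999e-01  7.000e-04] toolz [-7.e-04  7.e-04 -1.e+00]
held top peak dz 41.3 n 5914 rect [517.  354.9] [40.2 25.3] 0.88 off [0.2 0.8] tilt [-0.003 -0.008] ext [[-19.4, -10.9], [19.8, 12.8]]
```

```bash
python3 -m crank '[[[48,0,0,-3,0,0,0],[60,0,0,0,0,0,0],[72,0,0,0,0,0,0],[75,0,0,0,0,0,0],[75,0,0,-15,0,0,0],[75,0,0,-35,0,0,0],[75,0,0,-40,0,0,0],[75,0,0,-40,0,0,0]]]'
python3 fitb.py
python3 -m crank '[[[75,-39,-2.4,0,0,0,0],[75,-39,-2.4,0,0,0,0],[75,-39,-2.4,0,0,0,0],[75,-39,-2.4,0,0,0,0],[75,-39,-2.4,0,0,0,0],[75,-39,-2.4,0,0,0,0],[75,-39,-2.4,0,0,0,0],[75,-39,-2.4,0,0,0,0]]]'
python3 -m crank '[[[75,-39,-2.4,0,0,0,0],[75,-39,-2.4,0,0,0,0],[75,-39,-2.4,0,0,0,0],[75,-39,-2.4,0,0,0,0],[75,0,0,30,0,0,0],[75,0,0,30,0,0,0],[75,0,0,10,0,0,0],[75,0,0,0,0,0,0]]]'
python3 -m crank '[[[75,0,0,0,0,0,0],[75,0,0,0,0,0,0]]]'
python3 fitb.py
```

```text
time: 18.05
tcp_pos: [516.5, 353.9, 186.5]
tool_rot: [-0.0, 0.702, 0.712, -0.001]
contact_force: [0.9, 0.3, 0.4]
finger_gap: 0.878
tcp [516.5 353.9 186.5] toolx [-0.014   0.9999 -0.0017]
25 [ 235  214   52   28 1347] z 29.2 [519.2 299.3] [52.2 28.5] 1.34 slope [-0.001 -0.019]
25 [ 236  256   50   29 1385] z 29.2 [520.  249.9] [52.4 34.3] 0.7 slope [ 0.002 -0.013]
86 [ 227  105   64   42 2225] z 91.4 [516. 409.] [46.4 29.6] 0.8 slope [-0.002 -0.014]
86 [ 230  176   59   38 1119] z 92.2 [517.  355.6] [29.8 46.5] 89.3 slope [ 0.003 -0.077]
time: 18.77
tcp_pos: [502.0, 40.4, 185.8]
tool_rot: [-0.0, 0.702, 0.712, -0.0]
contact_force: [0.4, -0.7, 0.6]
finger_gap: 0.879
time: 19.43
tcp_pos: [493.1, -113.4, 113.8]
tool_rot: [-0.003, 0.702, 0.712, -0.002]
contact_force: [-1.0, 0.7, -0.2]
finger_gap: 0.881
time: 19.6
tcp_pos: [495.9, -113.6, 117.2]
tool_rot: [0.001, 0.702, 0.712, 0.001]
contact_force: [0.3, -0.3, -0.2]
finger_gap: 0.883
tcp [ 495.9 -113.6  117.2] toolx [-1.510e-02  9.999e-01 -2.000e-04]
25 [220 109  76  16 586] z 29.3 [494.4 -50.6] [52.2 10.2] 0.85 slope [-0.002 -0.123]
25 [ 226  259   65   26 1611] z 29.2 [ 496.8 -175. ] [23.9 52.6] 89.27 slope [ 0.001 -0.031]
25 [ 228  302   62   34 1928] z 29.2 [ 497.8 -221.3] [52.3 33.8] 1.43 slope [-0.001 -0.02 ]
86 [ 211  125   88   57 2173] z 91.0 [493. -65.] [30.4 46.2] 89.59 slope [-0.    -0.017]
86 [ 215  209   81   50 2646] z 91.0 [ 494.1 -112.9] [46.2 30.7] 1.13 slope [-0.    -0.028]
```

```bash
python3 -m crank '[[[75,0.4,-1,22,0,0,0],[75,0,0,22,0,0,0],[75,0,0,17,0,0,0],[75,0,0,0,0,0,0],[50,0,0,0,0,0,0],[30,0,0,0,0,0,0],[30,0,0,0,0,0,0],[30,0,0,0,0,0,0]]]' 50
python3 -m crank '[[[30,0,0,0,0,0,0],[30,0,0,0,0,0,0],[30,0,0,0,0,0,0],[30,0,0,-10,0,0,0],[30,0,0,-15,0,0,0],[30,0,0,-25,0,0,0],[30,0,0,-35,0,0,0],[30,0,0,-35,0,0,0]]]'
python3 held.py
```

```text
time: 20.32
tcp_pos: [494.9, -113.8, 56.9]
tool_rot: [0.001, 0.702, 0.712, 0.001]
contact_force: [-0.7, 0.6, 7.8]
finger_gap: 0.53
time: 20.98
tcp_pos: [493.1, -113.4, 177.0]
tool_rot: [-0.001, 0.702, 0.712, -0.0]
contact_force: [1.0, -0.6, -2.0]
finger_gap: 0.531
tcp [ 493.1 -113.4  177. ] toolx [-1.390e-02  9.999e-01  4.000e-04] toolz [-1.4e-03  4.0e-04 -1.0e+00]
held top peak dz 33.8 n 5622 rect [ 493.4 -112.2] [58.6 30.5] 0.79 off [0.4 1.2] tilt [-0.003 -0.033] ext [[-26.8, -13.0], [27.3, 16.0]]
```

```bash
python3 -m crank '[[[30,37.8,2.7,0,0,0,0],[30,37.8,2.7,0,0,0,0],[30,37.8,2.7,0,0,0,0],[30,37.8,2.7,0,0,0,0],[30,37.8,2.7,0,0,0,0],[30,37.8,2.7,0,0,0,0],[30,37.8,2.7,0,0,0,0],[30,37.8,2.7,0,0,0,0]]]'
python3 -m crank '[[[30,37.8,2.7,0,0,0,0],[30,37.8,2.7,0,0,0,0],[30,37.8,2.7,0,0,0,0],[30,0,0,0,0,0,0],[30,0,0,30,0,0,0],[30,0,0,30,0,0,0],[30,0,0,25,0,0,0],[30,0,0,10,0,0,0]]]'
python3 -m crank '[[[30,0,0,0,0,0,0],[30,0,0,0,0,0,0],[30,0,0,0,0,0,0]]]'
python3 held.py
```

```text
time: 21.7
tcp_pos: [510.9, 191.1, 176.1]
tool_rot: [0.0, 0.702, 0.712, 0.0]
contact_force: [0.6, -0.2, -1.1]
finger_gap: 0.53
time: 22.37
tcp_pos: [515.5, 301.5, 77.7]
tool_rot: [-0.001, 0.702, 0.712, -0.003]
contact_force: [-0.7, 0.1, -1.6]
finger_gap: 0.535
time: 22.62
tcp_pos: [519.1, 303.0, 82.0]
tool_rot: [0.0, 0.702, 0.712, 0.001]
contact_force: [0.3, 0.7, -1.2]
finger_gap: 0.533
tcp [519.1 303.   82. ] toolx [-0.0137  0.9999  0.0015] toolz [ 0.0027  0.0016 -1.    ]
held top peak dz 33.8 n 5606 rect [519.2 304.1] [58.8 30.6] 1.09 off [0.2 1.1] tilt [ 0.001 -0.032] ext [[-26.9, -13.1], [27.3, 15.8]]
```

```bash
python3 -m crank '[[[30,0,1,2,0,0,0],[30,0,0,7,0,0,0],[30,0,0,5,0,0,0],[30,0,0,4,0,0,0],[30,0,0,3,0,0,0],[30,0,0,1,0,0,0],[30,0,0,1,0,0,0],[30,0,0,0,0,0,0]]]'
python3 -m crank '[[[30,0,0,1,0,0,0],[30,0,0,0,0,0,0],[30,0,0,0,0,0,0]]]'
python3 held.py
```

```text
time: 23.33
tcp_pos: [518.8, 302.6, 57.2]
tool_rot: [-0.0, 0.702, 0.712, -0.0]
contact_force: [0.5, -0.1, -2.1]
finger_gap: 0.534
time: 23.58
tcp_pos: [519.0, 302.7, 56.9]
tool_rot: [0.0, 0.702, 0.712, 0.0]
contact_force: [-0.7, -0.3, 5.3]
finger_gap: 0.53
tcp [519.  302.7  56.9] toolx [-1.400e-02  9.999e-01  5.000e-04] toolz [ 5.e-04  5.e-04 -1.e+00]
held top peak dz 33.8 n 5567 rect [519.3 303.7] [58.6 30.7] 0.83 off [0.3 1. ] tilt [-0.002 -0.031] ext [[-26.9, -13.2], [27.5, 15.9]]
```

```bash
python3 -m crank '[[[30,0,0,1,0,0,0],[30,0,0,0,0,0,0],[30,0,0,0,0,0,0]]]'
python3 -m crank '[[[48,0,0,-1,0,0,0],[60,0,0,0,0,0,0],[72,0,0,0,0,0,0],[75,0,0,0,0,0,0],[75,0,0,-15,0,0,0],[75,0,0,-35,0,0,0],[75,0,0,-40,0,0,0],[75,0,0,-40,0,0,0]]]'
python3 fitb.py
python3 -m crank '[[[75,-36.8,-3.2,0,0,0,0],[75,-36.8,-3.2,0,0,0,0],[75,-36.8,-3.2,0,0,0,0],[75,-36.8,-3.2,0,0,0,0],[75,-36.8,-3.2,0,0,0,0],[75,-36.8,-3.2,0,0,0,0],[75,-36.8,-3.2,0,0,0,0],[75,-36.8,-3.2,0,0,0,0]]]'
python3 -m crank '[[[75,-36.8,-3.2,0,0,0,0],[75,-36.8,-3.2,0,0,0,0],[75,0,0,0,0,0,0],[75,0,0,30,0,0,0],[75,0,0,30,0,0,0],[75,0,0,10,0,0,0],[75,0,0,0,0,0,0],[75,0,0,0,0,0,0]]]'
python3 -m crank '[[[75,0,0,0,0,0,0]]]'
python3 fitb.py
```

```text
time: 23.88
tcp_pos: [519.0, 302.7, 56.9]
tool_rot: [-0.0, 0.702, 0.712, 0.0]
contact_force: [-4.9, -1.0, 13.4]
finger_gap: 0.528
time: 24.55
tcp_pos: [518.2, 302.2, 186.9]
tool_rot: [-0.0, 0.702, 0.712, -0.001]
contact_force: [0.5, 0.9, 0.2]
finger_gap: 0.878
tcp [518.2 302.2 186.9] toolx [-0.0139  0.9999 -0.0013]
25 [ 234  213   52   29 1425] z 29.2 [520.2 248.5] [52.4 31. ] 0.35 slope [-0.002 -0.014]
86 [ 224   25   68   49 2779] z 91.4 [516.  408.8] [46.6 30.2] 0.8 slope [-0.002  0.006]
86 [ 227  108   63   42 1615] z 92.1 [516.9 355. ] [46.4 29.7] 0.52 slope [-0.001 -0.013]
86 [ 231  176   59   38 1495] z 91.0 [519.2 303.2] [46.2 30.8] 0.03 slope [-0.001 -0.015]
time: 25.27
tcp_pos: [497.0, 6.2, 186.0]
tool_rot: [0.0, 0.702, 0.712, 0.0]
contact_force: [0.3, 0.1, -0.4]
finger_gap: 0.877
time: 25.93
tcp_pos: [491.9, -65.6, 116.2]
tool_rot: [-0.0, 0.702, 0.712, -0.0]
contact_force: [-0.2, 0.2, -0.7]
finger_gap: 0.879
time: 26.02
tcp_pos: [492.8, -65.7, 117.2]
tool_rot: [0.001, 0.702, 0.712, 0.001]
contact_force: [0.6, 0.4, -0.8]
finger_gap: 0.881
tcp [492.8 -65.7 117.2] toolx [-1.430e-02  9.999e-01 -2.000e-04]
25 [217 165  88   7 551] z 28.9 [494.2 -40.3] [64.7  4.2] 1.17 slope [ 0.013 -0.575]
25 [226 177  71  26 482] z 29.4 [494.6 -56.1] [52.2 19.7] 1.0 slope [-0.007 -0.04 ]
25 [ 229  258   65   23 1241] z 29.3 [ 496.1 -124.4] [52.5 19.2] 0.91 slope [ 0.002 -0.05 ]
25 [ 231  298   61   34 1997] z 29.2 [ 496.8 -169.8] [52.2 33.5] 1.63 slope [ 0.002 -0.022]
25 [ 233  349   58   21 1053] z 29.1 [ 498.1 -220.8] [52.7 26.4] 3.57 slope [-0.    0.01]
86 [ 219  208   80   51 1904] z 91.0 [493.1 -64.3] [46.  30.4] 0.2 slope [ 0.002 -0.03 ]
```

Timer seated. Now the terminal module.

```bash
python3 -m crank '[[[75,0.8,0.5,22,0,0,0],[75,0,0,22,0,0,0],[75,0,0,17,0,0,0],[75,0,0,0,0,0,0],[50,0,0,0,0,0,0],[30,0,0,0,0,0,0],[30,0,0,0,0,0,0],[30,0,0,0,0,0,0]]]' 50
python3 -m crank '[[[30,0,0,0,0,0,0],[30,0,0,0,0,0,0],[30,0,0,0,0,0,0],[30,0,0,-10,0,0,0],[30,0,0,-15,0,0,0],[30,0,0,-25,0,0,0],[30,0,0,-35,0,0,0],[30,0,0,-35,0,0,0]]]'
python3 held.py
```

```text
time: 26.73
tcp_pos: [493.5, -65.2, 56.9]
tool_rot: [0.001, 0.702, 0.712, 0.001]
contact_force: [-0.8, 0.3, 8.3]
finger_gap: 0.53
time: 27.4
tcp_pos: [491.6, -64.9, 177.1]
tool_rot: [-0.001, 0.702, 0.712, -0.0]
contact_force: [1.1, -0.3, -1.1]
finger_gap: 0.532
tcp [491.6 -64.9 177.1] toolx [-1.400e-02  9.999e-01  3.000e-04] toolz [-1.3e-03  3.0e-04 -1.0e+00]
held top peak dz 41.9 n 2103 rect [504.3 -64.4] [14.1 25.8] 0.42 off [12.8  0.5] tilt [ 0.016 -0.04 ] ext [[5.8, -11.1], [19.5, 12.8]]
```

```bash
python3 -m crank '[[[30,39.5,4,0,0,0,0],[30,39.5,4,0,0,0,0],[30,39.5,4,0,0,0,0],[30,39.5,4,0,0,0,0],[30,39.5,4,0,0,0,0],[30,39.5,4,0,0,0,0],[30,39.5,4,0,0,0,0],[30,39.5,4,0,0,0,0]]]'
python3 -m crank '[[[30,0,0,0,0,0,0],[30,0,0,30,0,0,0],[30,0,0,30,0,0,0],[30,0,0,25,0,0,0],[30,0,0,10,0,0,0],[30,0,0,0,0,0,0],[30,0,0,0,0,0,0],[30,0,0,0,0,0,0]]]'
python3 held.py
```

```text
time: 28.12
tcp_pos: [519.5, 253.5, 176.2]
tool_rot: [-0.0, 0.702, 0.712, 0.0]
contact_force: [1.4, -0.3, -1.3]
finger_gap: 0.528
time: 28.78
tcp_pos: [521.2, 251.7, 82.0]
tool_rot: [0.0, 0.702, 0.712, 0.001]
contact_force: [-0.6, 0.0, 0.0]
finger_gap: 0.532
tcp [521.2 251.7  82. ] toolx [-0.0137  0.9999  0.0013] toolz [ 0.0027  0.0013 -1.    ]
held top peak dz 41.9 n 2092 rect [508.9 252.3] [14.1 24.9] 0.31 off [-12.4   0.7] tilt [-0.01  -0.042] ext [[-19.1, -10.8], [-5.4, 12.6]]
```

```bash
python3 -m crank '[[[30,-0.3,0.5,2,0,0,0],[30,0,0,7,0,0,0],[30,0,0,5,0,0,0],[30,0,0,4,0,0,0],[30,0,0,3,0,0,0],[30,0,0,1,0,0,0],[30,0,0,1,0,0,0],[30,0,0,0,0,0,0]]]'
python3 -m crank '[[[30,0,0,1,0,0,0],[30,0,0,1,0,0,0],[30,0,0,0,0,0,0],[30,0,0,0,0,0,0]]]'
```

```text
time: 29.5
tcp_pos: [520.5, 251.1, 57.2]
tool_rot: [-0.0, 0.702, 0.712, -0.0]
contact_force: [-0.3, 0.4, -1.3]
finger_gap: 0.529
time: 29.83
tcp_pos: [520.7, 251.2, 56.9]
tool_rot: [-0.0, 0.702, 0.712, 0.001]
contact_force: [-4.0, -1.2, 12.8]
finger_gap: 0.532
```

Seated (12.8 N, and z at the pick height). I'll release, rise and back off to view the whole row.

```bash
python3 -m crank '[[[48,0,0,-1,0,0,0],[60,0,0,0,0,0,0],[72,0,0,0,0,0,0],[75,0,0,0,0,0,0],[75,0,0,-15,0,0,0],[75,0,0,-35,0,0,0],[75,0,0,-40,0,0,0],[75,0,0,-40,0,0,0]]]'
python3 -m crank '[[[75,10,-10,-20,0,0,0],[75,10,-10,-20,0,0,0],[75,10,-10,-20,0,0,0],[75,10,-10,-10,0,0,0],[75,0,0,0,0,0,0],[75,0,0,0,0,0,0],[75,0,0,0,0,0,0]]]'
python3 fitb.py; python3 look.py w6.png switch_mid supply_mid timer_mid terminal_mid
```

```text
time: 30.5
tcp_pos: [519.8, 250.7, 187.0]
tool_rot: [-0.0, 0.702, 0.712, -0.001]
contact_force: [-0.3, 0.1, 0.5]
finger_gap: 0.879
time: 31.08
tcp_pos: [480.1, 289.4, 255.4]
tool_rot: [0.0, 0.702, 0.712, -0.001]
contact_force: [0.3, 0.7, -0.8]
finger_gap: 0.878
tcp [480.1 289.4 255.4] toolx [-0.0132  0.9999 -0.0016]
86 [ 275   23   54   38 1710] z 91.5 [515.8 408.8] [46.1 29.5] 0.8 slope [ 0.003 -0.001]
86 [ 274   89   51   34 1137] z 92.1 [516.6 355. ] [46.1 29.6] 0.86 slope [ 0.012 -0.013]
86 [ 275  145   48   31 1030] z 91.0 [518.9 303.4] [45.9 30. ] 1.37 slope [ 0.004 -0.026]
86 [275 195  46  29 619] z 90.8 [520.6 251.8] [46.2 30.3] 0.77 slope [ 0.007 -0.027]
[480.2 289.  255.1] [[-0.012, 1.0, -0.001], [1.0, 0.012, -0.002], [-0.002, -0.001, -1.0]]
cam [480. 374. 397.] look [ 0.   -0.33 -0.94]
switch_mid 0.61 [298.  46.] [516.3 407.8  64.5]
supply_mid 0.7 [296. 106.] [516.3 352.8  64.5]
timer_mid 0.78 [299. 154.] [522.1 304.3  64.5]
terminal_mid 0.57 [297. 200.] [523.3 252.9  64.5]
```

View pics/w6.png

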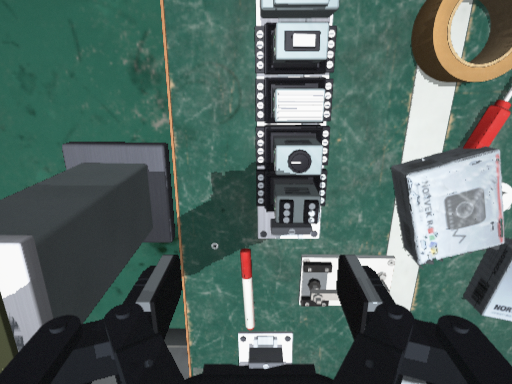

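The row reads, from the head (298,5) down: switch (302,40), supply (299,105), timer (298,158), terminal (298,212). All are upright, with top faces at z about 91–92, the same as when seated in A.

```bash
python3 -c "
from plant import env
print(env.job_done())"
```

```text
the job is handed in; nothing more can be done
None
```

All four modules are now in the empty station in their original order from the head block: switch, supply, timer, terminal. The job is handed in at about 31 s on the robot's clock. The red look-alike was not touched.

- **Seating:** Each module was lowered until contact force rose with no further travel, then released. The largest contact force I saw was about 29 N, on the supply module; the others were 9–13 N.
- **Last check:** The final wrist view shows all four upright, with top faces at z = 90.8–92.1 mm, the same as they measured when seated in the old station. They sit within about 2 mm of their socket centres. The gripper was clear of everything.
- **Disagreement:** The trained networks' position estimates differed from my depth fits by up to about 3 mm. I relied on the depth fits. No checks failed.

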